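# Hook the stray key out of the slotted track

## Robot

A 7-joint arm with a two-finger parallel gripper is mounted at the origin on the work surface. World frame = base frame: x ahead of the robot, y to its left, z up, the work surface at z = 0. Lengths are in mm, angles in rad, forces in N, time in s.
With the tool pointing down it reaches from about 425 to 950 mm from the base axis. Payload 4.7 kg.
Tool frame: the origin (TCP) lies between the finger pads; the fingertips stand 19 mm ahead of it and the grasp point (between the pads) is the TCP (ctrl.nose_length is the distance from the TCP to the fingertips, in mm); x points along the fingers, y is the direction in which the jaws open and shut, and the axes are right-handed (so a half turn about x gives the same grasp; the last joint's range is limited). The gripper opens to 85 mm and grips with 20 to 120 N. Pads are 22 mm wide; open, the fingers measure 114 mm over their backs; the gripper's body (76 mm by 85 mm) begins 54 mm behind the grasp point. The pads swing forward as they close: fully open they stand 13 mm farther back than shut.
Start: joints at [-1.155, 0.469, -0.049, 1.532, 0.024, 1.141, -0.082], TCP at [290.401, 609.355, 250.335] pointing down, gripper open.
Joint ranges: [-2.59, 2.59], [-0.33, 1.99], [-1.39, 1.29], [0.1, 2.45], [-1.04, 4.18], [0.21, 1.99], [-2.66, 2.66]. Speed limits (rad/s): [2.57, 2.57, 3.14, 3.14, 3.14, 3.14, 3.14].

## Interface

Orientations are given as a unit quaternion [w, x, y, z].
In Python, from cell import ctrl gives the robot as it stands.
- The arm moves only by the shell command python3 -m creep 'ROWS' [OPENING] [FORCE]. ROWS is JSON, a list of rows, each an object of numbers: "tx", "ty", "tz": the shift along the tool's x, y, z in cm; "wx", "wy", "wz": the turn, a rotation vector about the tool's x, y, z in rad. In form: [{"tx": .., "ty": .., "tz": .., "wx": .., "wy": .., "wz": ..}, ...]. A call has 1 to 12 rows; each row shifts and turns the commanded pose from where the row before left it, along the tool's axes as they then stand; what a row does not reach is not made up. A row lasts 1/8 s, in which the tool goes at most 62.5 mm and 10.7 degrees, less where a joint would pass 70% of its speed; a pose out of reach is approached as far as the arm can. A call with a gripper value outside its range is refused whole. OPENING is the finger opening in cm, from 0 to 8.54, set as the call begins (- or left out, the last holds). The fingers move at their own pace and stop on an object; FORCE is the grip in N (left out, the last holds). Time passes only in rows, so rows that do not move let the fingers close. It gives the time, the measured TCP pose, the force and the opening at its end, in the units of the state.
- ctrl.state(): the state, without advancing time (a new reading comes with each control period).
- ctrl.snapshot(name): name is "scene" or "top" or "wrist"; returns a dict with "pixels" (400x640x3 uint8, red, green, blue), "depth" (400x640 float32, mm along the optical axis (not along the pixel's ray), 0 where there is no reading), "fovy" (degrees; the focal length in pixels is half the picture's height over the tangent of half this angle, whatever the lens; pixels are square), "cx", "cy" (the principal point, pixels), "rvec" (rotation vector, rad) and "tvec" (3), from world to camera coordinates, as OpenCV has them. Camera axes: x right, y down, z forward; pixel columns grow to the right and rows downward; lengths in mm; the calibration is good to about 2 mm. A picture is of the moment at which its call begins.
- ctrl.job_done(): hands the job in, once; it reports no verdict.
Trained networks look in a picture, given as the dict that the camera call returned (one of the last four; its "shot" number tells which), for a name from the list of things; names that differ only in an ending like _2 or _b are one class to them, and where a whole thing is asked for, a point or a joint stands for the part that bears it (a point fixed in the world has none). Each returns a list of dicts, best first, with "confidence" (0 to 1); they miss things now and then, are a little off and sometimes report something else, mostly with a low value. They report only what shows in the picture. A call takes as long as a camera call. They do not tell look-alikes from the thing itself.
- ctrl.boxes_of(picture, query): "xyz" ([x, y, z] in mm, in world coordinates, good to about 4 mm: the middle of the surface that is visible of it).
- ctrl.cut_out(picture, query): "pixels" (400x640 bool, what is visible of it).
- ctrl.tip_of(picture, query): "xyz" ([x, y, z] in mm, in world coordinates, good to about 4 mm: a listed point, or the origin of a listed thing).
The state is a dict: "time": time; "q": joint angles; "dq": joint speeds; "joint_efforts": joint torques, N m; "eef_pos": TCP position; "ee_rot": TCP orientation; "contact_force": force on the tool from outside, world axes, zero at the start; "ft_torque": the same for the moment, N m; "width": finger opening in mm.
Only numpy, scipy, OpenCV 4.12 (cv2) and the standard library are available. Lean on these libraries where they do the work, as an engineer would, in place of code of your own. Each camera call takes 0.05 s, during which the arm holds its last target. There are 200 camera calls.

## Task

A steel key has slid to the back of the slotted track on the welding bench. Take the hooked pick off its cradle, reach it down into the slot behind the key and, keeping the pick level, drag the key right out of the slot until it is snug against the adjustable stop in front; hold it there for half a second with a light pull of about 5 newtons, never pulling with more than 10. Then lay the pick back on its cradle, hook to the same side as before; do not touch the key with the fingers or ram the pick into the track.

Things in the scene. Friction and masses are not known exactly. Their poses are not given: they have to be found in the camera images.
- track: Fixed steel track, 100 mm wide, 27 high, its x from -135 to +125 mm. Origin: on the bench under the slot's centre line; x runs along the slot from the mouth to the closed end, z up. The slot's floor is at z 6. From x -20 to +110 it is roofed: channel 30 wide, z 6 to 21, under two lips (top z 27) that leave a 14 mm slit open along the middle, too narrow for fingers.
- mouth (a point): The roofed slot's mouth, on the floor's centre line (track x -20, z 6; axes as the track's). From here the channel runs on roofless towards -x between low guides, 31 mm apart, top z 16. A firmly clamped aluminium stop block (16 mm along x, 70 wide, 37 high) crosses it. Its place varies and is not measured: the face that meets the key is 60 to 90 mm before the mouth. Find it by feel.
- key: Loose steel bar 50 x 26 x 12 mm, about 0.14 kg, flat on the slot's floor, its length (x) along the track's x; origin at the centre of its underside. At the start its centre is 30 to 60 mm from the track's origin towards the closed end, so 25 mm or more of slot is empty behind it. Sliding it takes 1 to 2 N. A like spare lies on the bench: leave it.
- key_mid (a point): Centre of the key, 6 mm above its underside; axes as the key's.
- pick_grip (a point): Centre of the hooked pick's handle, a wooden bar 100 (x) x 14 (y) x 22 mm (z, up as it lies): grip here, across y, hard (30 N or more: the pull on the hook tips it). Pick about 0.09 kg, balanced within 10 mm of here. A 6 mm steel shank runs on from the +x end and 75 mm ahead bends straight down: the hook is this plain leg.
- pick_tip (a point): Bottom end of the hook's leg (6 mm thick, rounded), 75 mm ahead (+x) of and 52 mm below the handle's centre; axes as the pick's.
- pick: The hooked pick; origin at the centre of the handle's underside, 11 mm below the handle's centre.
- cradle: Fixed grey cradle under the pick. Origin on the bench under its centre; x along the lying pick, to its hook end. Base 140 x 70 x 8 mm. Posts 8 mm thick at x -42 and +42 carry the handle's underside at z 62 between cheeks 22 mm apart, top z 74; the handle's centre lies at z 73 over the origin. 76 mm are free between the posts. The hook hangs clear of the base.
Mind the look-alikes: they are no part of the job. Of the things like the pick, leave any that is red; of the rest the smaller one is meant. Leave any blue or yellow look-alike of the cradle alone.

How it is judged:
By the outcome, as a careful person would: the job done as asked, in the order asked, and still so for the second after the job is handed in, with the robot touching nothing.
It also fails if it takes over 61 s, if anything falls off the work surface, if the arm or the gripper's body presses on something with over 40 N, if the wrist force passes 120 N, or if a joint passes its speed limit or range.

## Working session

There is one attempt and no reset: what is moved stays moved. The work goes in short steps, Python scripts to look and compute and a shell command to move; the robot and the scene stay as the last step left them, time stands still between calls to the robot, and variables do not carry over. Pictures are saved under pics/ and viewed, about 8 in all and at most 12, crops included, and the job is handed in when it is done.

```bash
mkdir -p pics
cat > h.py <<'E'
import numpy as np, cv2
from scipy.spatial.transform import Rotation as R
from cell import ctrl
def cam(p):
    f=p["pixels"].shape[0]/2/np.tan(np.radians(p["fovy"])/2)
    return f,R.from_rotvec(np.ravel(p["rvec"])).as_matrix(),np.ravel(p["tvec"])
def proj(p,X):
    f,M,t=cam(p); c=M@np.asarray(X,float)+t
    return np.array([p["cx"]+f*c[0]/c[2],p["cy"]+f*c[1]/c[2]]).round(0)
def cloud(p):
    f,M,t=cam(p); d=p["depth"]; v,u=np.mgrid[:d.shape[0],:d.shape[1]]
    c=np.stack([(u-p["cx"])/f*d,(v-p["cy"])/f*d,d],-1)
    return (c-t)@M
def save(p,n,crop=None,s=1):
    im=p["pixels"][:,:,::-1]
    if crop: a,b,c,d=crop; im=im[b:d,a:c]
    cv2.imwrite("pics/"+n+".png",cv2.resize(im,None,fx=s,fy=s,interpolation=cv2.INTER_CUBIC))
def rot():
    q=ctrl.state()["ee_rot"]; return R.from_quat([q[1],q[2],q[3],q[0]]).as_matrix()
E
python3 - <<'E'
from h import *
np.set_printoptions(suppress=True,precision=1)
for n in("top","scene"):
    p=ctrl.snapshot(n); save(p,n+"0")
    for q in("pick","pick_grip","pick_tip","cradle","key","mouth","track"):
        for d in ctrl.tip_of(p,q): print(n,q,round(d["confidence"],2),np.array(d["xyz"]),proj(p,d["xyz"]))
s=ctrl.state(); print(s); print(rot())
E
```

```text
top pick 0.78 [ 300.7 -100.3    7.6] [273. 282.]
top pick 0.66 [ 271.1 -404.5    4.6] [373. 292.]
top pick 0.44 [ 523.7 -214.5   59.3] [311. 208.]
top pick_grip 0.89 [304.9 -83.7  10.2] [268. 281.]
top pick_grip 0.68 [ 279.  -396.9    4.9] [371. 289.]
top pick_grip 0.65 [ 525.8 -215.4   72. ] [311. 207.]
top pick_grip 0.29 [ 521.7 -215.3    1.1] [311. 209.]
top pick_tip 0.83 [ 309.1 -487.     6. ] [400. 280.]
top pick_tip 0.8 [ 394.3 -183.    10.5] [301. 251.]
top cradle 0.84 [833.7 138.9   2.5] [198. 108.]
top cradle 0.74 [ 522.4 -215.5   -2.4] [312. 209.]
top cradle 0.56 [ 595.  -622.2   -1.4] [443. 186.]
top cradle 0.44 [625.7  99.   13.1] [209. 175.]
top key 0.44 [623.   96.1   5.7] [210. 176.]
top mouth 0.65 [565.8 102.8   5.7] [208. 195.]
top track 0.97 [590.4  97.3  -3.1] [210. 187.]
scene pick 0.68 [ 303.6 -100.2    8.1] [407. 191.]
scene pick 0.6 [ 528.6 -215.1   61.1] [328. 202.]
scene pick 0.58 [ 269.4 -412.1    6. ] [337. 137.]
scene pick_grip 0.76 [ 277.4 -399.8    8.8] [338. 139.]
scene pick_grip 0.59 [ 527.4 -216.    73.7] [329. 199.]
scene pick_grip 0.58 [305.  -84.  
[... 373 characters left out ...]
.9] [395. 308.]
scene key 0.57 [624.1 101.1   5.2] [398. 309.]
scene mouth 0.56 [ 522.8 -214.9    1.6] [329. 214.]
scene mouth 0.47 [627.1  96.6  10.4] [396. 308.]
scene track 0.7 [584.1  94.3  -1.4] [405. 297.]
scene track 0.66 [630.8  96.3  13.5] [395. 308.]
{'time': 0.8, 'q': array([-1.2,  0.5, -0. ,  1.5,  0. ,  1.1, -0.1]), 'dq': array([-0.,  0.,  0.,  0.,  0., -0.,  0.]), 'joint_efforts': array([  0. , -51. ,  -0. , -23.8,   0. ,   0. ,   0. ]), 'eef_pos': array([290.4, 609.4, 250.3]), 'ee_rot': array([ 0.7,  0.2,  0.7, -0.2]), 'contact_force': array([0.2, 1.2, 1.1]), 'ft_torque': array([ 0., -0.,  0.]), 'width': 85.42526161725065}
[[ 0.   0.4  0.9]
 [ 0.   0.9 -0.4]
 [-1.   0.  -0. ]]
```

```bash
python3 -c "
import cv2,numpy as np
a=cv2.imread('pics/top0.png');cv2.imwrite('pics/x.png',a)"
```

```text
(no output)
```

View pics/top0.png

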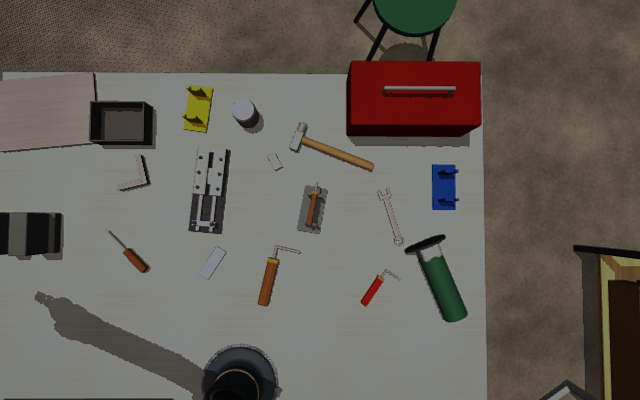

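View pics/scene0.png

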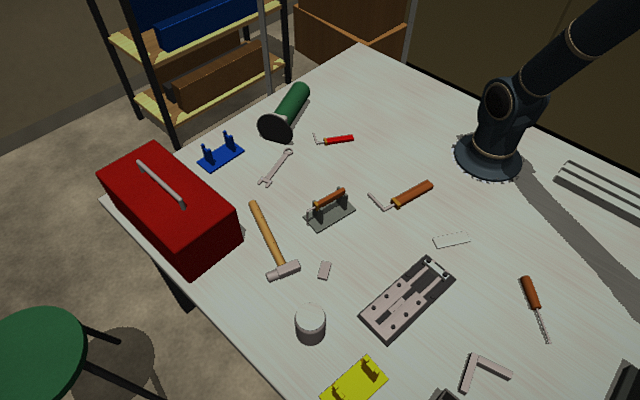

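Top view: the orange pick on the grey cradle (311,208), hook pointing to +x; a larger orange pick at (268,280) and a red one at (372,290) are decoys. The track runs from (200,230), with its stop at about (205,223), to (215,150). I'll look at it from close up with the wrist camera.

```bash
cat >> h.py <<'E'
def plan(pos,yaw=None,n=1):
    "tool shift (cm) to pos, then turn about tool axes so that tool x is down, tool z at yaw"
    s=ctrl.state(); M=rot(); d=M.T@(np.array(pos,float)-s["eef_pos"])/10
    print("shift cm",d.round(3),"per row",(d/n).round(3))
    if yaw is not None:
        z=np.array([np.cos(yaw),np.sin(yaw),0]); x=np.array([0,0,-1.]); y=np.cross(z,x)
        T=np.stack([x,y,z],1); print("turn",R.from_matrix(M.T@T).as_rotvec().round(4))
E
python3 - <<'E'
from h import *
plan([560,97,300],0,11)
E
```

```text
shift cm [ -4.971 -34.651  46.381] per row [-0.452 -3.15   4.216]
turn [-4.448e-01 -0.000e+00 -1.000e-04]
```

```bash
python3 -m creep '[{"tx":-0.45,"ty":-3.15,"tz":4.2},{"tx":-0.45,"ty":-3.15,"tz":4.2},{"tx":-0.45,"ty":-3.15,"tz":4.2},{"tx":-0.45,"ty":-3.15,"tz":4.2},{"tx":-0.45,"ty":-3.15,"tz":4.2},{"tx":-0.45,"ty":-3.15,"tz":4.2},{"tx":-0.45,"ty":-3.15,"tz":4.2},{"tx":-0.45,"ty":-3.15,"tz":4.2},{"tx":-0.45,"ty":-3.15,"tz":4.2},{"tx":-0.45,"ty":-3.15,"tz":4.2},{"tx":-0.45,"ty":-3.15,"tz":4.2}]'
python3 -m creep '[{"wx":-0.15},{"wx":-0.15},{"wx":-0.145},{}]'
python3 - <<'E'
from h import *
np.set_printoptions(suppress=True,precision=1)
p=ctrl.snapshot("wrist"); save(p,"w1")
for q in("key","key_mid","mouth","track","pick_grip"):
    for d in ctrl.tip_of(p,q): print(q,round(d["confidence"],2),np.array(d["xyz"]),proj(p,d["xyz"]))
np.savez("w1.npz",c=cloud(p),px=p["pixels"])
E
```

```text
schema error: expected keys tx, ty, tz, wx, wy, wz
schema error: expected keys tx, ty, tz, wx, wy, wz
```

View pics/w1.png

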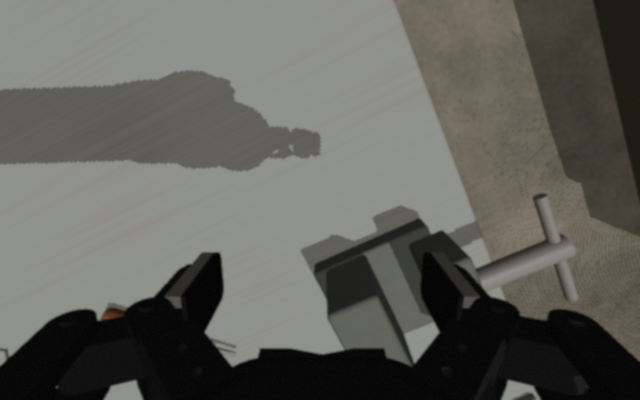

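The move was refused because every key must be given. The picture only shows the vise ahead of the start pose.

```bash
python3 -m creep '[{"tx":-0.45,"ty":-3.15,"tz":4.2,"wx":0,"wy":0,"wz":0},{"tx":-0.45,"ty":-3.15,"tz":4.2,"wx":0,"wy":0,"wz":0},{"tx":-0.45,"ty":-3.15,"tz":4.2,"wx":0,"wy":0,"wz":0},{"tx":-0.45,"ty":-3.15,"tz":4.2,"wx":0,"wy":0,"wz":0},{"tx":-0.45,"ty":-3.15,"tz":4.2,"wx":0,"wy":0,"wz":0},{"tx":-0.45,"ty":-3.15,"tz":4.2,"wx":0,"wy":0,"wz":0},{"tx":-0.45,"ty":-3.15,"tz":4.2,"wx":0,"wy":0,"wz":0},{"tx":-0.45,"ty":-3.15,"tz":4.2,"wx":0,"wy":0,"wz":0},{"tx":-0.45,"ty":-3.15,"tz":4.2,"wx":0,"wy":0,"wz":0},{"tx":-0.45,"ty":-3.15,"tz":4.2,"wx":0,"wy":0,"wz":0},{"tx":-0.45,"ty":-3.15,"tz":4.2,"wx":0,"wy":0,"wz":0}]'
python3 -m creep '[{"tx":0,"ty":0,"tz":0,"wx":-0.15,"wy":0,"wz":0},{"tx":0,"ty":0,"tz":0,"wx":-0.15,"wy":0,"wz":0},{"tx":0,"ty":0,"tz":0,"wx":-0.145,"wy":0,"wz":0},{"tx":0,"ty":0,"tz":0,"wx":0,"wy":0,"wz":0}]'
python3 - <<'E'
from h import *
np.set_printoptions(suppress=True,precision=2)
p=ctrl.snapshot("wrist"); save(p,"w2")
for q in("key","key_mid","mouth","track","pick_grip"):
    for d in ctrl.tip_of(p,q): print(q,round(d["confidence"],2),np.array(d["xyz"]),proj(p,d["xyz"]))
np.savez("w2.npz",c=cloud(p),px=p["pixels"])
f,M,t=cam(p); print("cam pos",-M.T@t,"axes rows",M,f)
E
```

```text
time: 2.48
eef_pos: [559.0, 96.3, 300.3]
ee_rot: [0.69, 0.156, 0.689, -0.156]
contact_force: [0.3, -0.3, 0.3]
width: 85.3
time: 2.98
eef_pos: [558.4, 97.7, 299.9]
ee_rot: [0.707, 0.001, 0.707, -0.0]
contact_force: [0.1, 0.5, 0.3]
width: 85.8
key 0.86 [624.1  96.9   8.8] [321. 215.]
key_mid 0.7 [621.   99.4  13.8] [323. 214.]
key_mid 0.65 [ 527.  -217.    65.5] [ 27. 146.]
mouth 0.29 [ 527.  -213.1   73.3] [ 24. 147.]
track 0.81 [586.   98.1   0. ] [322. 186.]
pick_grip 0.84 [ 525.6 -215.5   73.7] [ 21. 145.]
cam pos [488.96  97.61 423.53] axes rows [[ 0.    1.    0.  ]
 [ 0.96 -0.    0.27]
 [ 0.27  0.   -0.96]] 332.1782966928801
```

View pics/w2.png

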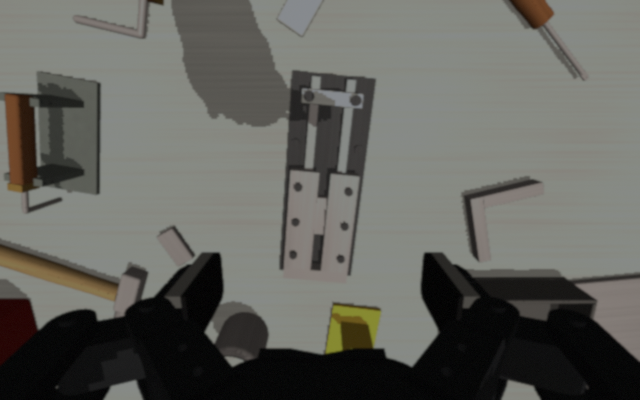

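The track is clear: lips at rows 170–275, slit along (322,170)-(316,272), key visible through it at about rows 198–235, and the stop at row 97. I'll fit its pose from the depth.

Run:
```python
from h import *
np.set_printoptions(suppress=True,precision=2)
z=np.load("w2.npz"); c=z["c"]; px=z["px"]
roi=np.zeros(c.shape[:2],bool); roi[60:290,270:385]=1
m=roi&(c[...,2]>23)&(c[...,2]<32)
lab=cv2.connectedComponents(m.astype(np.uint8))[1]
P=c[m&(c[...,0]>560)]
r=cv2.minAreaRect(P[:,:2].astype(np.float32)); print("lips",r,P[:,2].mean())
A=c[roi&(c[...,2]>3)&(c[...,2]<60)]; print("track",cv2.minAreaRect(A[:,:2].astype(np.float32)))
S=c[roi&(c[...,2]>33)&(c[...,2]<50)]; print("stop",cv2.minAreaRect(S[:,:2].astype(np.float32)),len(S))
print("bench z",np.median(c[60:290,390:450,2]))
# iterate yaw: from lips' long edge direction
(cx,cy),(w,h),a=r
for yaw in np.radians([a,a-90]):
    print(yaw)
yaw=min(np.radians([a,a-90,a+90]),key=abs)
u=np.array([np.cos(yaw),np.sin(yaw)]); v=np.array([-u[1],u[0]])
org=np.array([cx,cy])-45*u; print("yaw",yaw,"origin",org)
L=(A[:,:2]-org)@np.stack([u,v],1)
# slit profile
for x in range(-15,110,8):
    s=(abs(L[:,0]-x)<4)
    lo=s&(A[:,2]<23)&(abs(L[:,1])<9); k=A[lo]
    print(x,"slit y",L[lo,1].min().round(1) if lo.any() else None,L[lo,1].max().round(1) if lo.any() else None,"z",np.median(k[:,2]).round(1) if lo.any() else None,lo.sum())
```

```text
lips ((636.445068359375, 94.52297973632812), (84.1026382446289, 145.87802124023438), 84.57400512695312) 27.220951448075592
track ((573.5245971679688, 103.47496032714844), (106.82796478271484, 273.0027160644531), 84.3503646850586)
stop ((573.6806030273438, 100.84712982177734), (68.23882293701172, 205.1028594970703), 83.7746810913086) 198
bench z 0.2675930156572691
1.476094851063897
-0.0947014757309997
yaw -0.0947014757309997 origin [591.65  98.78]
-15 slit y -6.8 7.6 z 6.3 68
-7 slit y -6.5 7.1 z 5.8 66
1 slit y -6.8 7.6 z 6.2 70
9 slit y -6.9 7.0 z 17.6 95
17 slit y -6.8 6.7 z 18.1 65
25 slit y -6.9 7.0 z 18.2 65
33 slit y -6.7 6.8 z 18.3 65
41 slit y -6.9 7.0 z 18.1 63
49 slit y -6.5 7.1 z 18.0 65
57 slit y -5.8 6.6 z 16.6 25
65 slit y -6.7 7.4 z 6.1 60
73 slit y -6.8 7.6 z 6.0 58
81 slit y -6.7 7.4 z 6.0 62
89 slit y -6.8 6.9 z 5.9 53
97 slit y -6.7 7.5 z 5.9 59
105 slit y -6.9 6.6 z 13.2 66
```

Run:
```python
from h import *
np.set_printoptions(suppress=True,precision=2)
c=np.load("w2.npz")["c"][80:120,295:375]; yaw=-.0947
u=np.array([np.cos(yaw),np.sin(yaw)]); v=np.array([-u[1],u[0]])
org=np.array([636.44,94.52])-52.5*u; print(org)
m=(c[...,2]>30)&(c[...,2]<50); L=(c[m][:,:2]-org)@np.stack([u,v],1)
print(m.sum(),np.percentile(L[:,0],[0,3,10,50,90,97,100]),np.percentile(L[:,1],[1,50,99]))
plan([470,-205,230],-.19,6)
```

```text
[584.18  99.48]
280 [-114.76 -113.79 -111.97 -107.26 -102.27 -100.88  -99.52] [-32.62   1.86  32.77]
shift cm [  6.98 -30.29  -8.82] per row [ 1.16 -5.05 -1.47]
turn [ 0.19  0.   -0.  ]
```

```bash
python3 -m creep '[{"tx":1.2,"ty":-5,"tz":-1.5,"wx":0,"wy":0,"wz":0},{"tx":1.2,"ty":-5,"tz":-1.5,"wx":0,"wy":0,"wz":0},{"tx":1.2,"ty":-5,"tz":-1.5,"wx":0,"wy":0,"wz":0},{"tx":1.2,"ty":-5,"tz":-1.5,"wx":0,"wy":0,"wz":0},{"tx":1.2,"ty":-5,"tz":-1.5,"wx":0,"wy":0,"wz":0},{"tx":1.0,"ty":-5.3,"tz":-1.3,"wx":0,"wy":0,"wz":0},{"tx":0,"ty":0,"tz":0,"wx":0.1,"wy":0,"wz":0},{"tx":0,"ty":0,"tz":0,"wx":0.09,"wy":0,"wz":0},{"tx":0,"ty":0,"tz":0,"wx":0,"wy":0,"wz":0}]'
python3 - <<'E'
from h import *
np.set_printoptions(suppress=True,precision=2)
p=ctrl.snapshot("wrist"); save(p,"w3")
for q in("pick","pick_grip","pick_tip","cradle"):
    for d in ctrl.tip_of(p,q): print(q,round(d["confidence"],2),np.array(d["xyz"]),proj(p,d["xyz"]))
c=cloud(p); np.savez("w3.npz",c=c,px=p["pixels"])
near=np.hypot(c[...,0]-526,c[...,1]+215.5)<110
for a,b in((5,12),(78,90),(70,77)):
    m=near&(c[...,2]>a)&(c[...,2]<b)
    if m.sum()>10: print(a,b,m.sum(),cv2.minAreaRect(c[m][:,:2].astype(np.float32)),np.median(c[m][:,2]))
hs=cv2.cvtColor(p["pixels"],cv2.COLOR_RGB2HSV)
m=near&(hs[...,0]<18)&(hs[...,1]>110)&(c[...,2]>55)
print("wood",m.sum(),cv2.minAreaRect(c[m&(c[...,2]>80)][:,:2].astype(np.float32)))
E
```

```text
time: 4.4
eef_pos: [470.5, -205.3, 229.8]
ee_rot: [0.704, 0.067, 0.704, -0.067]
contact_force: [-1.1, 0.9, -0.9]
width: 85.3
pick 0.91 [ 526.4 -216.8   64.7] [321. 248.]
pick 0.61 [ 269.4 -407.2    6.4] [69.  8.]
pick_grip 0.88 [ 524.2 -213.2   74.9] [324. 250.]
pick_grip 0.82 [ 280.4 -397.9   11.4] [79. 18.]
pick_tip 0.93 [ 307.8 -486.1    8.3] [ 6. 68.]
pick_tip 0.9 [ 391.3 -180.2   11.6] [332.  95.]
cradle 0.96 [ 591.7 -629.     1.4] [  3. 334.]
cradle 0.82 [ 521.3 -217.7    2.3] [319. 222.]
5 12 4982 ((520.5297241210938, -215.42874145507812), (70.09073638916016, 139.932373046875), 79.36968994140625) 8.024882906683871
78 90 1676 ((523.4948120117188, -215.6758575439453), (14.842151641845703, 100.52989196777344), 79.59716796875) 83.81306487442325
70 77 533 ((536.1898193359375, -218.53111267089844), (39.50776290893555, 126.89407348632812), 79.0066146850586) 74.04082295697484
wood 1735 ((487.260009765625, -190.46536254882812), (129.2935028076172, 119.89727783203125), 18.47264862060547)
```

View pics/w3.png

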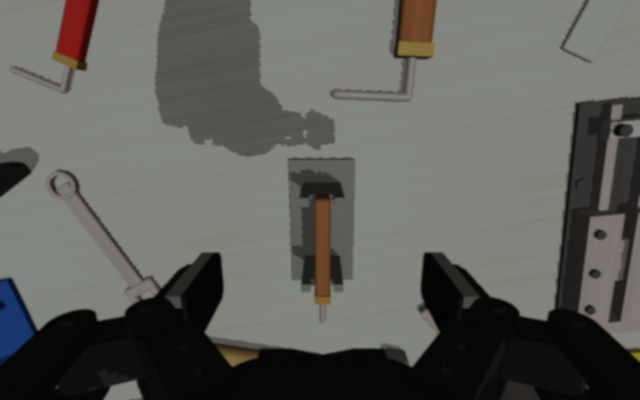

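The pick lies on the grey cradle, the handle running from (322,195) to (322,303) in the picture; it is parallel to the jaws' plane and nothing is in the way. Moving above it now.

Run:
```python
from h import *
plan([523,-215.6,75],-.1815,1)
```

```text
shift cm [15.484 -0.054  5.351] per row [15.484 -0.054  5.351]
turn [-0.0073  0.0001 -0.0001]
```

```bash
python3 -m creep '[{"tx":1.5,"ty":0,"tz":2.7,"wx":-0.007,"wy":0,"wz":0},{"tx":1.5,"ty":-0.05,"tz":2.65,"wx":0,"wy":0,"wz":0},{"tx":4,"ty":0,"tz":0,"wx":0,"wy":0,"wz":0},{"tx":4,"ty":0,"tz":0,"wx":0,"wy":0,"wz":0},{"tx":3,"ty":0,"tz":0,"wx":0,"wy":0,"wz":0},{"tx":1.45,"ty":0,"tz":0,"wx":0,"wy":0,"wz":0},{"tx":0,"ty":0,"tz":0,"wx":0,"wy":0,"wz":0}]' 5
python3 - <<'E'
from h import *
plan([523,-215.6,75],-.1815,1)
E
```

```text
time: 5.52
eef_pos: [522.7, -215.5, 74.8]
ee_rot: [0.704, 0.065, 0.705, -0.064]
contact_force: [0.7, 0.6, 0.7]
width: 50.3
shift cm [-0.024 -0.006  0.033] per row [-0.024 -0.006  0.033]
turn [-0.001  -0.0014 -0.0002]
```

```bash
python3 -m creep '[{"tx":0,"ty":0,"tz":0,"wx":0,"wy":0,"wz":0},{"tx":0,"ty":0,"tz":0,"wx":0,"wy":0,"wz":0},{"tx":0,"ty":0,"tz":0,"wx":0,"wy":0,"wz":0},{"tx":0,"ty":0,"tz":0,"wx":0,"wy":0,"wz":0},{"tx":0,"ty":0,"tz":0,"wx":0,"wy":0,"wz":0},{"tx":0,"ty":0,"tz":0,"wx":0,"wy":0,"wz":0}]' 1 90
python3 -m creep '[{"tx":-0.5,"ty":0,"tz":0,"wx":0,"wy":0,"wz":0},{"tx":-2,"ty":0,"tz":0,"wx":0,"wy":0,"wz":0},{"tx":-2.5,"ty":0,"tz":0,"wx":0,"wy":0,"wz":0},{"tx":-2,"ty":0,"tz":0,"wx":0,"wy":0,"wz":0},{"tx":0,"ty":0,"tz":0,"wx":0,"wy":0,"wz":0},{"tx":0,"ty":0,"tz":0,"wx":0,"wy":0,"wz":0}]'
python3 - <<'E'
from h import *
np.set_printoptions(suppress=True,precision=3)
s=ctrl.state(); print(s["eef_pos"],s["contact_force"],s["ft_torque"]); print(rot())
E
```

```text
time: 6.28
eef_pos: [523.8, -215.9, 76.7]
ee_rot: [0.705, 0.064, 0.703, -0.065]
contact_force: [-1.1, 0.4, 6.7]
width: 12.4
time: 7.02
eef_pos: [522.4, -215.3, 144.5]
ee_rot: [0.704, 0.065, 0.705, -0.064]
contact_force: [-0.3, -0.3, -0.7]
width: 12.4
[ 522.352 -215.274  144.547] [-0.298 -0.34  -0.705] [-0.052  0.029  0.03 ]
[[-0.001  0.182  0.983]
 [ 0.001  0.983 -0.182]
 [-1.     0.    -0.001]]
```

Run:
```python
from h import *
np.set_printoptions(suppress=True,precision=2)
s=ctrl.state(); T=rot(); o=s["eef_pos"]
for n in("wrist","scene","top"):
    p=ctrl.snapshot(n)
    if n=="wrist": save(p,"w4")
    if n=="scene": a,b=proj(p,o); print(a,b); save(p,"s4",(int(a)-80,int(b)-50,int(a)+80,int(b)+70),5)
    for q in("pick_grip","pick_tip"):
        for d in ctrl.tip_of(p,q): print(n,q,round(d["confidence"],2),(np.array(d["xyz"])-o)@T)
    L=(cloud(p)-o)@T
    if n=="wrist":
        hs=cv2.cvtColor(p["pixels"],cv2.COLOR_RGB2HSV); m=(abs(L[...,1])<12)&(abs(L[...,2])<110)&(abs(L[...,0])<70)&(L[...,2]>-200)
        for z in range(-60,100,8):
            k=m&(abs(L[...,2]-z)<4); 
            if k.sum()>3: print(z,k.sum(),"x",np.percentile(L[k][:,0],[5,50,95]),"y",np.percentile(L[k][:,1],[5,50,95]))
```

```text
wrist pick_grip 0.7 [1.55 1.84 1.85]
wrist pick_tip 0.66 [ 137.92   11.59 -133.21]
-52 457 x [-7.46 -4.87  9.97] y [-6.04 -0.32  5.04]
-44 838 x [-8.22 -7.1  -5.07] y [-6.82 -0.67  5.77]
-36 801 x [-8.18 -7.1  -5.13] y [-6.87 -0.31  5.85]
-28 741 x [-8.21 -7.07 -5.35] y [-6.63 -0.31  5.71]
-20 3605 x [-69.03 -58.16  -6.55] y [-11.39   2.34  11.38]
-12 6358 x [-68.7  -56.05  -1.17] y [-10.34  -0.15  10.37]
-4 1035 x [-27.95  -7.83  -6.22] y [-8.56 -0.68  7.53]
4 1040 x [-29.53  -7.87  -6.17] y [-9.02 -0.68  8.06]
12 584 x [-17.68  -7.1   -5.88] y [-6.76 -0.28  5.8 ]
20 565 x [-7.92 -6.94 -4.91] y [-6.84 -0.68  5.91]
28 310 x [-7.96 -6.95 -4.99] y [-6.54 -0.26  6.05]
331.0 180.0
scene pick_grip 0.7 [2.14 1.15 3.09]
scene pick_grip 0.63 [ 133.29   89.44 -240.33]
scene pick_grip 0.49 [ 136.74 -226.3  -207.74]
scene pick_tip 0.73 [ 135.53   10.41 -137.97]
scene pick_tip 0.69 [56.95  0.64 77.59]
top pick_grip 0.78 [ 137.94 -225.65 -207.55]
top pick_tip 0.74 [ 139.85 -300.01 -159.75]
```

View pics/s4.png

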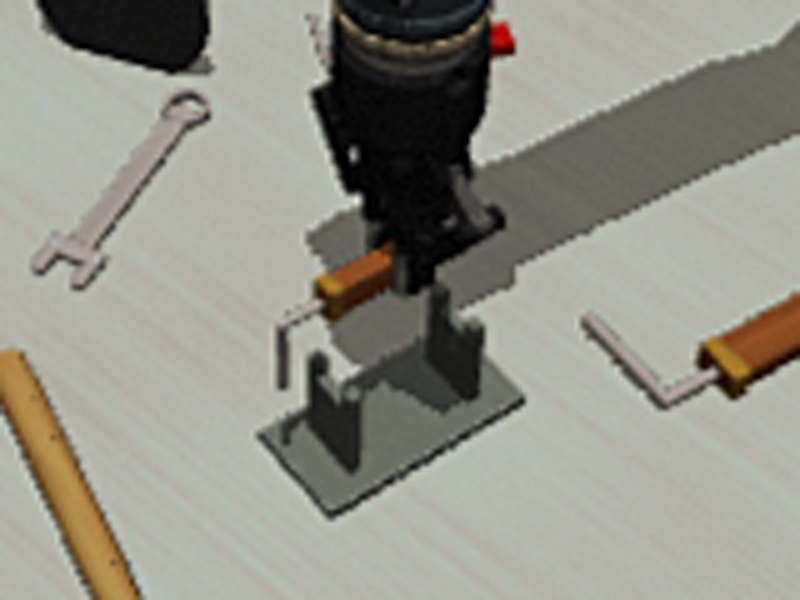

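Handle gripped level: its centre is about 3.9 mm below the TCP, and the hook hangs straight. Going over the slot.

Run:
```python
from h import *
plan([596.2,98.9,150],-.0947,7)
```

```text
shift cm [-0.499 32.261  1.498] per row [-0.071  4.609  0.214]
turn [-0.0881 -0.0005 -0.0001]
```

```bash
python3 -m creep '[{"tx":-0.5,"ty":2,"tz":0.1,"wx":0,"wy":0,"wz":0},{"tx":0,"ty":4,"tz":0.2,"wx":0,"wy":0,"wz":0},{"tx":0,"ty":5,"tz":0.2,"wx":0,"wy":0,"wz":0},{"tx":0,"ty":5,"tz":0.2,"wx":0,"wy":0,"wz":0},{"tx":0,"ty":5,"tz":0.2,"wx":0,"wy":0,"wz":0},{"tx":0,"ty":5,"tz":0.2,"wx":0,"wy":0,"wz":0},{"tx":0,"ty":4,"tz":0.2,"wx":0,"wy":0,"wz":0},{"tx":0,"ty":2.25,"tz":0.2,"wx":0,"wy":0,"wz":0},{"tx":0,"ty":0,"tz":0,"wx":-0.044,"wy":0,"wz":0},{"tx":0,"ty":0,"tz":0,"wx":-0.044,"wy":0,"wz":0},{"tx":3,"ty":0,"tz":0,"wx":0,"wy":0,"wz":0},{"tx":1,"ty":0,"tz":0,"wx":0,"wy":0,"wz":0}]'
python3 -m creep '[{"tx":0,"ty":0,"tz":0,"wx":0,"wy":0,"wz":0},{"tx":0,"ty":0,"tz":0,"wx":0,"wy":0,"wz":0}]'
python3 - <<'E'
from h import *
np.set_printoptions(suppress=True,precision=2)
plan([596.2,98.9,110],-.0947,1)
s=ctrl.state(); T=rot(); o=s["eef_pos"]; print(s["contact_force"])
for n in("scene","wrist"):
    p=ctrl.snapshot(n)
    if n=="scene":
        tip=o+T@[55.8,-.4,76]; a,b=proj(p,tip); print("tip",a,b); save(p,"s5",(int(a)-70,int(b)-50,int(a)+70,int(b)+50),5)
    else: save(p,"w5")
    for q in("pick_grip","pick_tip"):
        for d in ctrl.tip_of(p,q): print(n,q,round(d["confidence"],2),(np.array(d["xyz"])-o)@T)
E
```

```text
time: 8.98
eef_pos: [595.2, 97.4, 108.8]
ee_rot: [0.705, 0.034, 0.707, -0.035]
contact_force: [-0.1, -0.1, -0.9]
width: 12.3
time: 9.22
eef_pos: [597.0, 98.5, 111.1]
ee_rot: [0.707, 0.034, 0.706, -0.034]
contact_force: [0.1, -0.3, -1.0]
width: 12.6
shift cm [ 0.11  0.03 -0.08] per row [ 0.11  0.03 -0.08]
turn [-0.  0. -0.]
[ 0.1  -0.27 -1.  ]
tip 385.0 311.0
scene pick_grip 0.7 [ 102.95 -209.38 -275.14]
scene pick_grip 0.6 [1.31 0.81 0.46]
scene pick_grip 0.49 [ 100.34 -525.89 -272.72]
scene pick_grip 0.48 [105.35   0.92  26.01]
scene pick_tip 0.79 [  97.95 -297.22 -179.95]
scene pick_tip 0.78 [56.62  0.68 78.04]
scene pick_tip 0.48 [ 100.27 -608.22 -232.4 ]
wrist pick_grip 0.93 [0.41 0.09 0.23]
```

View pics/s5.png

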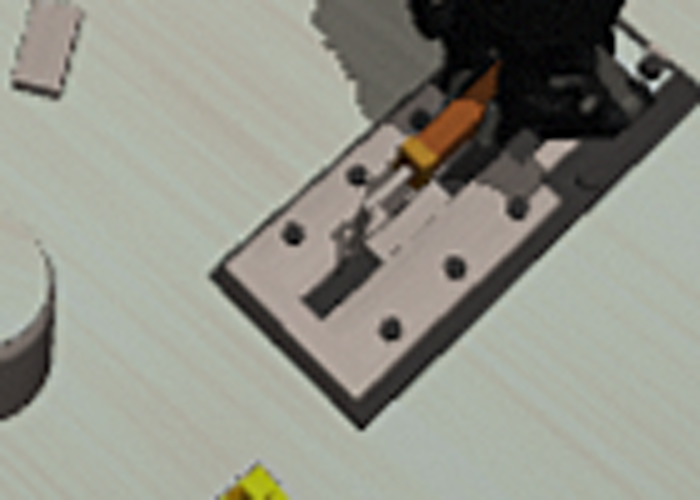

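View pics/w5.png

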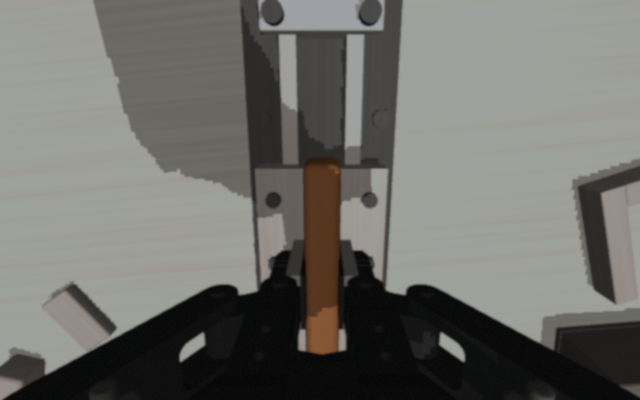

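The scene picture shows the leg (tip at crop 345,235) over the slit behind the key. The wrist picture shows the handle (column 322) centred and parallel to the lips (255–388). Lowering in stages.

```bash
python3 -m creep '[{"tx":1,"ty":0.03,"tz":-0.05,"wx":0,"wy":0,"wz":0},{"tx":0.9,"ty":0,"tz":0,"wx":0,"wy":0,"wz":0},{"tx":0.5,"ty":0,"tz":0,"wx":0,"wy":0,"wz":0},{"tx":0.3,"ty":0,"tz":0,"wx":0,"wy":0,"wz":0},{"tx":0.3,"ty":0,"tz":0,"wx":0,"wy":0,"wz":0},{"tx":0,"ty":0,"tz":0,"wx":0,"wy":0,"wz":0}]'
python3 - <<'E'
from h import *
plan([596.2,98.9,66],-.0947,1)
s=ctrl.state();print(s["contact_force"],s["ft_torque"])
E
```

```text
time: 10.28
eef_pos: [595.8, 99.1, 80.2]
ee_rot: [0.706, 0.034, 0.706, -0.034]
contact_force: [0.7, 0.3, -0.6]
width: 12.3
shift cm [ 1.416 -0.017  0.043] per row [ 1.416 -0.017  0.043]
turn [-0.0001 -0.0002 -0.    ]
[ 0.70038851  0.34144764 -0.64065572] [-0.00411123  0.05015853 -0.00203862]
```

```bash
python3 -m creep '[{"tx":0.4,"ty":0,"tz":0,"wx":0,"wy":0,"wz":0},{"tx":0.5,"ty":0,"tz":0,"wx":0,"wy":0,"wz":0},{"tx":0.3,"ty":0,"tz":0,"wx":0,"wy":0,"wz":0},{"tx":0.2,"ty":0,"tz":0,"wx":0,"wy":0,"wz":0},{"tx":0,"ty":0,"tz":0,"wx":0,"wy":0,"wz":0}]'
python3 -m creep '[{"tx":0,"ty":0,"tz":-0.3,"wx":0,"wy":0,"wz":0},{"tx":0,"ty":0,"tz":-0.3,"wx":0,"wy":0,"wz":0},{"tx":0,"ty":0,"tz":-0.3,"wx":0,"wy":0,"wz":0},{"tx":0,"ty":0,"tz":-0.3,"wx":0,"wy":0,"wz":0},{"tx":0,"ty":0,"tz":-0.2,"wx":0,"wy":0,"wz":0}]'
python3 -m creep '[{"tx":0,"ty":0,"tz":-0.2,"wx":0,"wy":0,"wz":0},{"tx":0,"ty":0,"tz":-0.2,"wx":0,"wy":0,"wz":0},{"tx":0,"ty":0,"tz":-0.2,"wx":0,"wy":0,"wz":0}]'
python3 -m creep '[{"tx":0,"ty":0,"tz":-0.2,"wx":0,"wy":0,"wz":0},{"tx":0,"ty":0,"tz":-0.2,"wx":0,"wy":0,"wz":0},{"tx":0,"ty":0,"tz":-0.2,"wx":0,"wy":0,"wz":0}]'
python3 - <<'E'
from h import *
s=ctrl.state();print(s["contact_force"],s["ft_torque"],(s["eef_pos"]-[584.2,99.5,0])@[np.cos(.0947),-np.sin(.0947),0],(s["eef_pos"]-[584.2,99.5,0])@[np.sin(.0947),np.cos(.0947),0])
E
```

```text
time: 10.9
eef_pos: [595.7, 99.1, 66.1]
ee_rot: [0.706, 0.033, 0.706, -0.034]
contact_force: [1.0, -0.1, -1.0]
width: 12.6
time: 11.52
eef_pos: [581.6, 100.5, 66.3]
ee_rot: [0.706, 0.034, 0.706, -0.033]
contact_force: [0.4, -0.3, -1.6]
width: 12.6
time: 11.9
eef_pos: [575.8, 101.0, 66.3]
ee_rot: [0.706, 0.034, 0.706, -0.033]
contact_force: [0.6, 0.3, -1.2]
width: 12.5
time: 12.28
eef_pos: [569.9, 101.6, 66.3]
ee_rot: [0.706, 0.034, 0.706, -0.033]
contact_force: [0.5, -0.2, -1.4]
width: 12.7
[ 0.47192224 -0.23943126 -1.37196876] [ 0.01052613 -0.15065911 -0.02012995] -14.385845141292055 0.7188106681161043
```

```bash
python3 -m creep '[{"tx":0,"ty":-0.01,"tz":-0.3,"wx":0,"wy":0,"wz":0},{"tx":0,"ty":-0.01,"tz":-0.3,"wx":0,"wy":0,"wz":0},{"tx":0,"ty":0,"tz":-0.3,"wx":0,"wy":0,"wz":0},{"tx":0,"ty":0,"tz":-0.3,"wx":0,"wy":0,"wz":0},{"tx":0,"ty":0,"tz":-0.3,"wx":0,"wy":0,"wz":0}]'
python3 - <<'E'
from h import *
np.set_printoptions(suppress=True,precision=2)
s=ctrl.state();print(s["contact_force"],s["ft_torque"],(s["eef_pos"]-[584.2,99.5,0])@[np.cos(.0947),-np.sin(.0947),0],(s["eef_pos"]-[584.2,99.5,0])@[np.sin(.0947),np.cos(.0947),0])
p=ctrl.snapshot("wrist"); np.save("c6.npy",cloud(p))
o=np.array([584.2,99.5,0]); u=R.from_euler("z",-.0947).as_matrix()
L=(cloud(p)-o)@u
for x in range(-100,30,5):
    k=(abs(L[...,0]-x)<2.5)&(abs(L[...,1])<11)&(L[...,2]<45)
    if k.sum(): print(x,k.sum(),np.percentile(L[k][:,2],[5,25,50,75,95]))
E
```

```text
time: 12.9
eef_pos: [554.8, 102.9, 66.3]
ee_rot: [0.706, 0.034, 0.706, -0.033]
contact_force: [0.4, 0.8, -0.9]
width: 12.4
[ 0.42  0.78 -0.92] [ 0.03 -0.11  0.02] -29.567697963016244 0.5704784921622469
-100 497 [ 5.46 26.86 28.63 29.27 29.98]
-95 408 [4.97 5.59 6.06 6.57 7.17]
-90 370 [4.95 5.55 5.98 6.45 7.12]
-85 372 [5.01 5.58 6.03 6.45 7.17]
-80 383 [4.98 5.63 6.11 6.48 7.11]
-75 315 [4.79 5.45 5.94 6.45 7.1 ]
-70 57 [4.53 5.51 5.95 6.37 6.87]
-65 12 [5.13 5.71 6.   6.69 6.9 ]
-60 8 [5.2  5.52 5.68 6.13 6.31]
-55 9 [5.11 5.59 6.14 6.24 6.94]
-50 8 [5.29 5.48 5.78 6.15 6.65]
-45 6 [5.67 5.88 6.22 6.44 6.54]
-35 3 [6.06 6.09 6.12 6.13 6.14]
-30 9 [4.57 5.68 5.92 6.01 6.4 ]
-25 5 [5.59 6.08 6.22 6.46 6.84]
20 1 [27.39 27.39 27.39 27.39 27.39]
25 41 [26.12 26.84 27.11 27.37 27.79]
```

Run:
```python
from h import *
np.set_printoptions(suppress=True,precision=2)
o=np.array([584.2,99.5,0]); u=R.from_euler("z",-.0947).as_matrix()
p=ctrl.snapshot("scene"); L=(cloud(p)-o)@u
for x in range(-20,100,5):
    k=(abs(L[...,0]-x)<2.5)&(abs(L[...,1])<5)&(L[...,2]<60)
    if k.sum(): print(x,k.sum(),np.percentile(L[k][:,2],[5,50,95]))
for q in("key","pick_tip"):
    for d in ctrl.tip_of(p,q): print(q,round(d["confidence"],2),(np.array(d["xyz"])-o)@u)
```

```text
-20 5 [4.86 6.42 9.22]
-15 4 [6.48 7.52 9.88]
-5 3 [15.85 18.29 18.87]
0 1 [19.65 19.65 19.65]
5 6 [17.47 19.3  20.94]
10 9 [15.93 18.87 20.42]
15 6 [17.41 19.96 20.89]
20 12 [17.19 21.08 56.52]
25 9 [18.55 19.31 21.3 ]
30 7 [17.9  19.26 21.57]
35 4 [17.27 18.98 19.29]
40 3 [18.31 19.7  20.9 ]
45 10 [ 5.06 14.32 44.66]
50 24 [ 8.21 30.31 54.71]
55 7 [5.36 7.98 9.29]
60 7 [4.56 6.33 9.81]
65 6 [5.49 7.65 9.03]
70 6 [5.93 7.04 8.97]
75 5 [ 3.72  6.65 11.28]
80 6 [4.2  7.03 8.6 ]
85 7 [4.43 6.17 9.26]
90 4 [5.17 7.29 8.5 ]
95 7 [ 4.42  6.53 10.08]
key 0.47 [14.75  2.3   6.2 ]
pick_tip 0.73 [47.56  0.6  12.1 ]
pick_tip 0.72 [-214.61 -606.51    6.5 ]
pick_tip 0.55 [-165.05 -298.14   11.1 ]
pick_tip 0.26 [-17.7    0.23   3.7 ]
```

The key is following: it now spans about x −7 to 42, with the tip at 46. About 90 mm remain to the stop.

```bash
python3 -m creep '[{"tx":0,"ty":0,"tz":-0.3,"wx":0,"wy":0,"wz":0},{"tx":0,"ty":0,"tz":-0.3,"wx":0,"wy":0,"wz":0},{"tx":0,"ty":0,"tz":-0.3,"wx":0,"wy":0,"wz":0},{"tx":0,"ty":0,"tz":-0.3,"wx":0,"wy":0,"wz":0},{"tx":0,"ty":0,"tz":-0.3,"wx":0,"wy":0,"wz":0},{"tx":0,"ty":0,"tz":-0.3,"wx":0,"wy":0,"wz":0},{"tx":0,"ty":0,"tz":-0.3,"wx":0,"wy":0,"wz":0},{"tx":0,"ty":0,"tz":-0.3,"wx":0,"wy":0,"wz":0},{"tx":0,"ty":0,"tz":-0.3,"wx":0,"wy":0,"wz":0},{"tx":0,"ty":0,"tz":-0.3,"wx":0,"wy":0,"wz":0}]'
python3 -m creep '[{"tx":0,"ty":0,"tz":-0.3,"wx":0,"wy":0,"wz":0},{"tx":0,"ty":0,"tz":-0.3,"wx":0,"wy":0,"wz":0},{"tx":0,"ty":0,"tz":-0.3,"wx":0,"wy":0,"wz":0},{"tx":0,"ty":0,"tz":-0.3,"wx":0,"wy":0,"wz":0},{"tx":0,"ty":0,"tz":-0.3,"wx":0,"wy":0,"wz":0},{"tx":0,"ty":0,"tz":-0.3,"wx":0,"wy":0,"wz":0},{"tx":0,"ty":0,"tz":-0.3,"wx":0,"wy":0,"wz":0},{"tx":0,"ty":0,"tz":-0.3,"wx":0,"wy":0,"wz":0},{"tx":0,"ty":0,"tz":-0.3,"wx":0,"wy":0,"wz":0},{"tx":0,"ty":0,"tz":-0.3,"wx":0,"wy":0,"wz":0}]'
python3 -m creep '[{"tx":0,"ty":0,"tz":-0.3,"wx":0,"wy":0,"wz":0},{"tx":0,"ty":0,"tz":-0.3,"wx":0,"wy":0,"wz":0},{"tx":0,"ty":0,"tz":-0.2,"wx":0,"wy":0,"wz":0},{"tx":0,"ty":0,"tz":-0.2,"wx":0,"wy":0,"wz":0},{"tx":0,"ty":0,"tz":-0.2,"wx":0,"wy":0,"wz":0},{"tx":0,"ty":0,"tz":-0.2,"wx":0,"wy":0,"wz":0},{"tx":0,"ty":0,"tz":-0.1,"wx":0,"wy":0,"wz":0}]'
python3 - <<'E'
from h import *
np.set_printoptions(suppress=True,precision=2)
o=np.array([584.2,99.5,0]); u=R.from_euler("z",-.0947).as_matrix()
s=ctrl.state();print(s["contact_force"],s["ft_torque"],(s["eef_pos"]-o)@u); print(rot())
p=ctrl.snapshot("scene"); L=(cloud(p)-o)@u
for x in range(-110,60,5):
    k=(abs(L[...,0]-x)<2.5)&(abs(L[...,1])<5)&(L[...,2]<45)
    if k.sum(): print(x,k.sum(),np.percentile(L[k][:,2],[5,50,95]))
for q in("key","pick_tip"):
    for d in ctrl.tip_of(p,q): print(q,round(d["confidence"],2),(np.array(d["xyz"])-o)@u)
E
```

```text
time: 14.35
eef_pos: [524.9, 105.7, 66.3]
ee_rot: [0.706, 0.034, 0.706, -0.033]
contact_force: [0.9, -0.3, -1.1]
width: 12.6
time: 15.6
eef_pos: [495.1, 108.5, 66.3]
ee_rot: [0.706, 0.034, 0.706, -0.033]
contact_force: [0.5, -0.2, -0.5]
width: 12.5
time: 16.48
eef_pos: [480.2, 109.9, 66.3]
ee_rot: [0.706, 0.034, 0.706, -0.033]
contact_force: [1.9, 0.4, -0.5]
width: 12.5
[ 1.87  0.44 -0.45] [ 0.03 -0.12 -0.  ] [-104.51    0.54   66.3 ]
[[ 0.    0.09  1.  ]
 [ 0.    1.   -0.09]
 [-1.    0.   -0.  ]]
-105 2 [28.35 28.42 28.48]
-100 7 [ 8.76 22.35 33.3 ]
-95 10 [ 5.58  8.83 26.39]
-90 4 [6.92 7.56 7.96]
-85 1 [10.34 10.34 10.34]
-80 2 [19.24 19.38 19.51]
-75 3 [17.81 18.46 18.48]
-70 3 [16.41 17.3  20.73]
-65 8 [17.51 20.24 22.  ]
-60 8 [18.61 21.16 22.79]
-55 8 [17.59 19.41 21.08]
-50 8 [16.48 17.54 20.03]
-45 4 [19.27 20.75 21.17]
-40 7 [16.61 19.85 21.83]
-35 3 [ 8.4  18.85 20.41]
-30 7 [ 7.72 17.16 25.49]
-25 22 [ 6.96 25.49 44.42]
-20 5 [3.61 7.45 9.85]
-15 5 [6.62 7.67 9.36]
-10 6 [5.67 7.61 9.4 ]
-5 5 [ 5.63  6.89 10.09]
0 7 [5.22 7.49 9.78]
5 7 [4.21 7.27 9.23]
10 5 [5.46 7.72 9.67]
15 6 [5.74 8.28 9.35]
20 6 [7.23 8.33 9.16]
25 5 [4.62 6.83 8.62]
30 6 [ 4.24  5.86 11.39]
35 6 [3.27 6.87 9.07]
40 5 [6.26 7.45 9.65]
45 6 [3.87 7.8  8.53]
50 5 [ 5.5   7.05 10.31]
55 7 [4.21 6.08 6.74]
key 0.62 [-58.24   1.9    6.2 ]
pick_tip 0.96 [-166.61 -297.59   10.2 ]
pick_tip 0.81 [-219.27 -607.15    5.5 ]
pick_tip 0.57 [-28.48   0.51   7.2 ]
```

```bash
python3 -m creep '[{"tx":0,"ty":0,"tz":-0.2,"wx":0,"wy":0,"wz":0},{"tx":0,"ty":0,"tz":-0.2,"wx":0,"wy":0,"wz":0},{"tx":0,"ty":0,"tz":-0.2,"wx":0,"wy":0,"wz":0},{"tx":0,"ty":0,"tz":-0.15,"wx":0,"wy":0,"wz":0},{"tx":0,"ty":0,"tz":-0.1,"wx":0,"wy":0,"wz":0},{"tx":0,"ty":0,"tz":-0.1,"wx":0,"wy":0,"wz":0}]'
python3 -m creep '[{"tx":0,"ty":0,"tz":-0.05,"wx":0,"wy":0,"wz":0},{"tx":0,"ty":0,"tz":-0.05,"wx":0,"wy":0,"wz":0},{"tx":0,"ty":0,"tz":-0.05,"wx":0,"wy":0,"wz":0}]'
python3 - <<'E'
from h import *
np.set_printoptions(suppress=True,precision=2)
o=np.array([584.2,99.5,0]); u=R.from_euler("z",-.0947).as_matrix()
s=ctrl.state();print(s["contact_force"],s["ft_torque"],(s["eef_pos"]-o)@u)
E
```

```text
time: 17.38
eef_pos: [470.8, 110.8, 66.3]
ee_rot: [0.706, 0.034, 0.706, -0.033]
contact_force: [0.6, -0.1, -1.1]
width: 12.5
time: 17.75
eef_pos: [469.4, 110.9, 66.3]
ee_rot: [0.706, 0.034, 0.706, -0.033]
contact_force: [0.4, 0.1, -1.1]
width: 12.6
[ 0.37  0.08 -1.08] [-0.05 -0.18 -0.02] [-115.41    0.53   66.28]
```

```bash
python3 -m creep '[{"tx":0,"ty":0,"tz":-0.05,"wx":0,"wy":0,"wz":0},{"tx":0,"ty":0,"tz":-0.05,"wx":0,"wy":0,"wz":0}]'
python3 -m creep '[{"tx":0,"ty":0,"tz":-0.05,"wx":0,"wy":0,"wz":0}]'
```

```text
time: 18.0
eef_pos: [468.3, 111.0, 66.3]
ee_rot: [0.706, 0.034, 0.706, -0.033]
contact_force: [0.9, 0.4, -0.5]
width: 12.7
time: 18.12
eef_pos: [467.8, 111.1, 66.3]
ee_rot: [0.706, 0.034, 0.706, -0.033]
contact_force: [0.9, 0.2, -0.5]
width: 12.6
```

```bash
python3 -m creep '[{"tx":0,"ty":0,"tz":-0.05,"wx":0,"wy":0,"wz":0},{"tx":0,"ty":0,"tz":-0.05,"wx":0,"wy":0,"wz":0}]'
```

```text
time: 18.38
eef_pos: [466.8, 111.2, 66.3]
ee_rot: [0.706, 0.034, 0.706, -0.033]
contact_force: [0.8, -0.1, -0.6]
width: 12.3
```

```bash
python3 -m creep '[{"tx":0,"ty":0,"tz":-0.05,"wx":0,"wy":0,"wz":0}]'
```

```text
time: 18.5
eef_pos: [466.3, 111.2, 66.3]
ee_rot: [0.706, 0.034, 0.706, -0.033]
contact_force: [0.5, 0.2, -0.5]
width: 12.7
```

```bash
python3 -m creep '[{"tx":0,"ty":0,"tz":-0.05,"wx":0,"wy":0,"wz":0}]'
```

```text
time: 18.62
eef_pos: [465.8, 111.3, 66.3]
ee_rot: [0.706, 0.034, 0.706, -0.033]
contact_force: [0.3, -0.2, -0.9]
width: 12.9
```

```bash
python3 -m creep '[{"tx":0,"ty":0,"tz":-0.05,"wx":0,"wy":0,"wz":0}]'
```

```text
time: 18.75
eef_pos: [465.4, 111.3, 66.3]
ee_rot: [0.706, 0.034, 0.706, -0.033]
contact_force: [0.4, -0.5, -1.6]
width: 12.6
```

```bash
python3 -m creep '[{"tx":0,"ty":0,"tz":-0.05,"wx":0,"wy":0,"wz":0}]'
```

```text
time: 18.88
eef_pos: [464.9, 111.4, 66.3]
ee_rot: [0.706, 0.034, 0.706, -0.033]
contact_force: [0.5, -0.3, -1.0]
width: 12.9
```

```bash
python3 -m creep '[{"tx":0,"ty":0,"tz":-0.05,"wx":0,"wy":0,"wz":0}]'
```

```text
time: 19.0
eef_pos: [464.4, 111.4, 66.3]
ee_rot: [0.706, 0.034, 0.706, -0.033]
contact_force: [0.8, -0.0, -1.3]
width: 12.3
```

```bash
cat > gap.py <<'E'
from h import *
np.set_printoptions(suppress=True,precision=2)
o=np.array([584.2,99.5,0]); u=R.from_euler("z",-.0947).as_matrix()
s=ctrl.state();print(s["contact_force"],s["ft_torque"],(s["eef_pos"]-o)@u)
for n in ("scene","top"):
  p=ctrl.snapshot(n); L=(cloud(p)-o)@u
  for x in range(-112,-20,4):
    k=(abs(L[...,0]-x)<2)&(abs(L[...,1])<11)&(L[...,2]<45)
    if k.sum(): print(n,x,k.sum(),np.percentile(L[k][:,2],[5,50,95]))
  for d in ctrl.tip_of(p,"key"): print("key",round(d["confidence"],2),(np.array(d["xyz"])-o)@u)
E
python3 gap.py
```

```text
[ 0.78 -0.01 -1.3 ] [-0.04 -0.27 -0.01] [-120.37    0.53   66.31]
scene -112 2 [29.67 29.79 29.91]
scene -108 6 [27.35 30.01 32.34]
scene -104 5 [27.9  29.17 32.74]
scene -100 7 [19.93 28.94 32.16]
scene -96 16 [10.98 19.98 29.92]
scene -92 5 [12.99 18.2  21.12]
scene -88 10 [14.39 19.88 21.75]
scene -84 10 [15.63 18.78 20.8 ]
scene -80 10 [16.35 20.27 22.28]
scene -76 13 [15.79 19.61 21.35]
scene -72 10 [17.11 19.05 20.24]
scene -68 9 [16.66 19.12 21.8 ]
scene -64 8 [18.04 18.91 20.78]
scene -60 9 [17.71 19.35 21.99]
scene -56 12 [17.19 18.71 22.35]
scene -52 9 [17.22 18.06 21.42]
scene -48 17 [ 5.63 16.28 21.07]
scene -44 16 [ 5.1   9.16 25.1 ]
scene -40 28 [ 5.19 14.2  39.56]
scene -36 13 [4.98 7.69 9.7 ]
scene -32 9 [6.25 8.43 9.01]
scene -28 13 [ 4.62  7.5  10.35]
scene -24 7 [3.81 6.13 8.92]
key 0.65 [-74.75   2.24   4.9 ]
key 0.37 [-120.79    1.59   61.4 ]
top -112 1 [28.2 28.2 28.2]
top -108 4 [25.59 28.82 32.52]
top -104 7 [24.33 30.09 33.49]
top -100 4 [28.15 29.63 32.87]
top -96 4 [15.41 16.55 18.46]
top -92 8 [14.46 18.78 23.18]
top -88 5 [14.93 18.29 21.59]
top -84 4 [16.57 18.34 21.88]
top -80 8 [15.98 18.4  19.9 ]
top -76 6 [13.96 18.94 21.13]
top -72 4 [16.07 16.95 19.15]
top -68 8 [15.7  18.99 23.75]
top -64 8 [15.87 18.31 22.02]
top -60 7 [15.1  19.62 22.27]
top -56 10 [14.47 18.33 20.23]
top -52 10 [15.96 18.47 22.07]
top -48 7 [15.65 17.27 20.28]
top -44 8 [ 4.01 24.04 40.54]
top -40 10 [ 3.01  7.32 16.4 ]
top -36 10 [ 2.98  5.51 10.09]
top -32 7 [ 3.15  7.51 10.16]
top -28 10 [ 3.61  6.53 10.81]
top -24 10 [3.71 5.27 7.99]
key 0.7 [ 3.59  2.35 -2.1 ]
key 0.57 [-71.52  -2.17   6.6 ]
```

The gap is about closed (key front about −97, stop about −98). Creeping on in small steps.

```bash
python3 -m creep '[{"tx":0,"ty":0,"tz":-0.05,"wx":0,"wy":0,"wz":0}]'
```

```text
time: 19.32
eef_pos: [464.3, 111.4, 66.4]
ee_rot: [0.707, 0.034, 0.706, -0.034]
contact_force: [2.5, -0.3, -1.9]
width: 12.4
```

```bash
python3 -m creep '[{"tx":0,"ty":0,"tz":-0.05,"wx":0,"wy":0,"wz":0}]'
```

```text
time: 19.45
eef_pos: [464.1, 111.4, 66.5]
ee_rot: [0.707, 0.034, 0.706, -0.034]
contact_force: [3.4, 0.4, -0.8]
width: 12.4
```

```bash
python3 -m creep '[{"tx":0,"ty":0,"tz":-0.05,"wx":0,"wy":0,"wz":0}]'
```

```text
time: 19.58
eef_pos: [463.9, 111.5, 66.6]
ee_rot: [0.707, 0.034, 0.705, -0.034]
contact_force: [3.7, -1.5, -0.9]
width: 12.5
```

```bash
python3 -m creep '[{"tx":0,"ty":0,"tz":0,"wx":0,"wy":0,"wz":0}]'; python3 -c "
from h import *
s=ctrl.state();print(s['contact_force'],s['ft_torque'],s['eef_pos']);print(rot().round(4))"
```

```text
time: 19.7
eef_pos: [463.9, 111.5, 66.6]
ee_rot: [0.707, 0.034, 0.706, -0.034]
contact_force: [4.1, -1.1, -1.4]
width: 12.2
[ 4.09213099 -1.11112634 -1.37425035] [-0.31251107 -1.0532165  -0.0763496 ] [463.90909961 111.4674002   66.5932246 ]
[[ 2.200e-03  9.500e-02  9.955e-01]
 [ 3.000e-04  9.955e-01 -9.500e-02]
 [-1.000e+00  5.000e-04  2.200e-03]]
```

```bash
python3 -m creep '[{"tx":0,"ty":0,"tz":-0.04,"wx":0,"wy":0,"wz":0}]'; python3 -m creep '[{"tx":0,"ty":0,"tz":0,"wx":0,"wy":0,"wz":0}]' ; python3 -m creep '[{"tx":0,"ty":0,"tz":0,"wx":0,"wy":0,"wz":0}]'
```

```text
time: 19.82
eef_pos: [463.7, 111.5, 66.6]
ee_rot: [0.707, 0.034, 0.705, -0.033]
contact_force: [4.5, -1.4, -2.2]
width: 12.8
time: 19.95
eef_pos: [463.8, 111.5, 66.7]
ee_rot: [0.707, 0.034, 0.705, -0.033]
contact_force: [4.4, -1.2, -1.6]
width: 12.2
time: 20.08
eef_pos: [463.8, 111.5, 66.7]
ee_rot: [0.707, 0.034, 0.705, -0.034]
contact_force: [5.0, -1.0, -1.4]
width: 12.9
```

```bash
python3 -m creep '[{"tx":0,"ty":0,"tz":0,"wx":0,"wy":0,"wz":0},{"tx":0,"ty":0,"tz":0,"wx":0,"wy":0,"wz":0},{"tx":0,"ty":0,"tz":0,"wx":0,"wy":0,"wz":0}]'; python3 -m creep '[{"tx":0,"ty":0,"tz":0,"wx":0,"wy":0,"wz":0},{"tx":0,"ty":0,"tz":0,"wx":0,"wy":0,"wz":0},{"tx":0,"ty":0,"tz":0,"wx":0,"wy":0,"wz":0}]'; python3 gap.py | grep -E "^\[|scene -(9|10|4|3)|key"; python3 -c "
from h import *
print(rot().round(4))"
```

```text
time: 20.45
eef_pos: [463.7, 111.5, 66.6]
ee_rot: [0.707, 0.034, 0.705, -0.033]
contact_force: [4.7, -1.7, -1.4]
width: 12.3
time: 20.82
eef_pos: [463.7, 111.5, 66.7]
ee_rot: [0.707, 0.034, 0.705, -0.033]
contact_force: [5.9, -0.8, -0.4]
width: 12.6
[ 5.92 -0.75 -0.35] [-0.39 -1.3  -0.04] [-121.05    0.58   66.65]
scene -108 5 [29.56 30.51 31.92]
scene -104 5 [29.48 30.73 31.94]
scene -100 6 [25.91 30.55 31.85]
scene -96 17 [10.82 23.06 31.82]
scene -92 8 [ 6.98 18.69 21.07]
scene -48 23 [ 4.97 15.13 21.05]
scene -44 23 [ 4.83  7.73 37.27]
scene -40 21 [ 6.29  9.54 40.13]
scene -36 14 [ 4.35  7.06 10.39]
scene -32 11 [5.56 7.07 8.43]
key 0.47 [-73.33   3.18   6.5 ]
key 0.57 [-71.31  -0.14   7.9 ]
[[ 2.700e-03  9.510e-02  9.955e-01]
 [ 3.000e-04  9.955e-01 -9.510e-02]
 [-1.000e+00  6.000e-04  2.600e-03]]
```

Held at about 5 N for 0.9 s with the key snug. Now unhook: back off, lift, and return.

```bash
python3 -m creep '[{"tx":0,"ty":0,"tz":0.15,"wx":0,"wy":0,"wz":0},{"tx":0,"ty":0,"tz":0.3,"wx":0,"wy":0,"wz":0},{"tx":0,"ty":0,"tz":0.2,"wx":0,"wy":0,"wz":0},{"tx":-1,"ty":0,"tz":0,"wx":0,"wy":0,"wz":0},{"tx":-2,"ty":0,"tz":0,"wx":0,"wy":0,"wz":0},{"tx":-3,"ty":0,"tz":0,"wx":0,"wy":0,"wz":0},{"tx":-2,"ty":0,"tz":0,"wx":0,"wy":0,"wz":0},{"tx":-1,"ty":0,"tz":0,"wx":0,"wy":0,"wz":0},{"tx":0,"ty":0,"tz":0,"wx":0,"wy":0,"wz":0}]'
python3 gap.py
python3 - <<'E'
from h import *
np.set_printoptions(suppress=True,precision=2)
plan([521.5,-215.4,140],-.1815)
s=ctrl.state(); T=rot(); o=s["eef_pos"]
p=ctrl.snapshot("scene")
for q in("pick_grip","pick_tip"):
    for d in ctrl.tip_of(p,q)[:2]: print(q,round(d["confidence"],2),(np.array(d["xyz"])-o)@T)
p=ctrl.snapshot("wrist"); L=(cloud(p)-o)@T
for z in range(-52,50,12):
    k=(abs(L[...,1])<12)&(L[...,0]>-15)&(L[...,0]<20)&(abs(L[...,2]-z)<4)
    if k.sum()>3: print(z,k.sum(),"x",np.percentile(L[k][:,0],[5,50,95]),"y",np.percentile(L[k][:,1],[5,50,95]))
E
```

```text
time: 22.15
eef_pos: [469.0, 111.1, 156.8]
ee_rot: [0.707, 0.034, 0.706, -0.033]
contact_force: [-0.5, -0.1, -1.0]
width: 12.5
[-0.53 -0.08 -1.  ] [-0.02  0.05 -0.02] [-115.83    0.67  156.81]
scene -112 8 [27.64 30.24 32.27]
scene -108 10 [26.84 30.42 32.77]
scene -104 13 [27.69 30.02 31.91]
scene -100 18 [16.45 28.78 32.43]
scene -96 26 [10.79 23.64 29.94]
scene -92 11 [17.25 18.71 21.34]
scene -88 16 [13.27 19.75 23.27]
scene -84 11 [16.95 20.76 21.99]
scene -80 15 [16.44 19.27 21.25]
scene -76 11 [16.73 19.52 21.3 ]
scene -72 10 [18.28 19.97 21.15]
scene -68 16 [18.2  20.41 22.65]
scene -64 13 [14.73 18.43 20.91]
scene -60 13 [16.93 18.86 22.23]
scene -56 12 [15.68 19.   21.6 ]
scene -52 12 [17.02 19.3  22.21]
scene -48 32 [ 5.86 17.18 20.46]
scene -44 17 [ 5.96  7.09 13.74]
scene -40 10 [ 4.23  7.7  10.72]
scene -36 13 [4.7  6.57 9.03]
scene -32 14 [ 5.08  9.03 10.72]
scene -28 10 [4.88 7.66 9.25]
scene -24 5 [6.95 8.34 9.77]
key 0.76 [-75.69   1.55   7.4 ]
top -112 5 [26.89 28.99 30.72]
top -108 11 [27.96 30.16 31.78]
top -104 11 [26.77 29.6  31.23]
top -100 9 [28.09 29.45 35.9
[... 564 characters left out ...]
.85]
key 0.51 [-71.41  -1.16   5.8 ]
shift cm [  1.56 -31.97   8.38] per row [  1.56 -31.97   8.38]
turn [ 0.09 -0.    0.  ]
pick_grip 0.87 [ 143.4  -211.49 -149.32]
pick_grip 0.81 [ 148.14 -524.78 -142.85]
pick_tip 0.82 [57.93  2.32 77.02]
pick_tip 0.71 [ 149.23 -604.63 -101.51]
-52 434 x [-7.66 -4.78  9.79] y [-5.76 -0.24  5.29]
-40 807 x [-8.46 -7.35 -5.48] y [-6.48 -0.42  6.06]
-28 745 x [-8.38 -7.32 -5.53] y [-6.38 -0.42  5.94]
-16 1452 x [-13.05  -7.08  10.01] y [-11.08   0.33  11.05]
-4 631 x [-11.26  -7.47  -6.33] y [-6.31 -0.04  5.86]
8 578 x [-8.54 -7.32 -6.23] y [-6.07 -0.42  5.62]
20 559 x [-8.16 -7.28 -5.22] y [-6.59 -0.43  6.15]
32 58 x [-7.81 -7.06 -4.47] y [-6.81 -0.22  6.3 ]
```

```bash
python3 -m creep '[{"tx":0,"ty":-2,"tz":0.5,"wx":0,"wy":0,"wz":0},{"tx":0,"ty":-4,"tz":1.1,"wx":0,"wy":0,"wz":0},{"tx":0,"ty":-5,"tz":1.3,"wx":0,"wy":0,"wz":0},{"tx":0,"ty":-5,"tz":1.3,"wx":0,"wy":0,"wz":0},{"tx":0,"ty":-5,"tz":1.3,"wx":0,"wy":0,"wz":0},{"tx":0,"ty":-5,"tz":1.3,"wx":0,"wy":0,"wz":0},{"tx":0,"ty":-4,"tz":1.1,"wx":0,"wy":0,"wz":0},{"tx":0,"ty":-2,"tz":0.5,"wx":0,"wy":0,"wz":0},{"tx":0,"ty":0,"tz":0,"wx":0.045,"wy":0,"wz":0},{"tx":0,"ty":0,"tz":0,"wx":0.045,"wy":0,"wz":0},{"tx":0,"ty":0,"tz":0,"wx":0,"wy":0,"wz":0},{"tx":0,"ty":0,"tz":0,"wx":0,"wy":0,"wz":0}]'
python3 - <<'E'
from h import *
np.set_printoptions(suppress=True,precision=2)
plan([521.5,-215.4,110],-.1815)
p=ctrl.snapshot("top"); c=cloud(p)
p=ctrl.snapshot("wrist"); c=cloud(p)
near=np.hypot(c[...,0]-521,c[...,1]+215.5)<85
m=near&(c[...,2]>5)&(c[...,2]<12); print(m.sum(),cv2.minAreaRect(c[m][:,:2].astype(np.float32)))
E
```

```text
time: 24.05
eef_pos: [522.3, -215.4, 156.1]
ee_rot: [0.704, 0.065, 0.704, -0.065]
contact_force: [-0.4, 0.4, -1.1]
width: 12.9
shift cm [ 4.61 -0.02 -0.07] per row [ 4.61 -0.02 -0.07]
turn [-0. -0. -0.]
7117 ((512.030029296875, -213.8836212158203), (70.1928482055664, 122.10472106933594), 79.49475860595703)
```

```bash
python3 -m creep '[{"tx":2,"ty":0,"tz":-0.07,"wx":0,"wy":0,"wz":0},{"tx":2.5,"ty":0,"tz":0,"wx":0,"wy":0,"wz":0},{"tx":1.5,"ty":0,"tz":0,"wx":0,"wy":0,"wz":0},{"tx":0.8,"ty":0,"tz":0,"wx":0,"wy":0,"wz":0},{"tx":0.6,"ty":0,"tz":0,"wx":0,"wy":0,"wz":0},{"tx":0.2,"ty":0,"tz":0,"wx":0,"wy":0,"wz":0},{"tx":0,"ty":0,"tz":0,"wx":0,"wy":0,"wz":0},{"tx":0,"ty":0,"tz":0,"wx":0,"wy":0,"wz":0}]'
python3 -c "
from h import *
plan([521.5,-215.4,76.9],-.1815)"
```

```text
time: 25.15
eef_pos: [521.9, -215.5, 80.7]
ee_rot: [0.704, 0.065, 0.704, -0.065]
contact_force: [-0.9, -0.0, -0.9]
width: 12.3
shift cm [ 0.382  0.006 -0.044] per row [ 0.382  0.006 -0.044]
turn [-0.0033  0.0009  0.    ]
```

```bash
python3 -m creep '[{"tx":0.15,"ty":0,"tz":0,"wx":0,"wy":0,"wz":0},{"tx":0.1,"ty":0,"tz":0,"wx":0,"wy":0,"wz":0},{"tx":0.1,"ty":0,"tz":0,"wx":0,"wy":0,"wz":0},{"tx":0,"ty":0,"tz":0,"wx":0,"wy":0,"wz":0}]'
```

```text
time: 25.65
eef_pos: [521.6, -215.4, 76.8]
ee_rot: [0.704, 0.065, 0.704, -0.065]
contact_force: [0.6, 0.1, 0.7]
width: 12.3
```

```bash
python3 -m creep '[{"tx":0.05,"ty":0,"tz":0,"wx":0,"wy":0,"wz":0},{"tx":0,"ty":0,"tz":0,"wx":0,"wy":0,"wz":0}]'
```

```text
time: 25.9
eef_pos: [521.6, -215.4, 76.8]
ee_rot: [0.704, 0.065, 0.704, -0.065]
contact_force: [-1.9, 0.9, 4.7]
width: 12.5
```

Seated (+4.7 N upward). Release to 40 mm, then withdraw up.

```bash
python3 -m creep '[{"tx":0,"ty":0,"tz":0,"wx":0,"wy":0,"wz":0},{"tx":0,"ty":0,"tz":0,"wx":0,"wy":0,"wz":0},{"tx":0,"ty":0,"tz":0,"wx":0,"wy":0,"wz":0},{"tx":0,"ty":0,"tz":0,"wx":0,"wy":0,"wz":0}]' 5
python3 -m creep '[{"tx":-1,"ty":0,"tz":0,"wx":0,"wy":0,"wz":0},{"tx":-2,"ty":0,"tz":0,"wx":0,"wy":0,"wz":0},{"tx":-3,"ty":0,"tz":0,"wx":0,"wy":0,"wz":0},{"tx":-4,"ty":0,"tz":-2,"wx":0,"wy":0,"wz":0},{"tx":-4,"ty":0,"tz":-3,"wx":0,"wy":0,"wz":0},{"tx":-1,"ty":0,"tz":0,"wx":0,"wy":0,"wz":0},{"tx":0,"ty":0,"tz":0,"wx":0,"wy":0,"wz":0}]'
python3 - <<'E'
from h import *
np.set_printoptions(suppress=True,precision=2)
p=ctrl.snapshot("wrist"); c=cloud(p); save(p,"w9")
near=np.hypot(c[...,0]-523,c[...,1]+215.5)<110
for a,b in((5,12),(78,90)):
    m=near&(c[...,2]>a)&(c[...,2]<b)
    print(a,b,m.sum(),cv2.minAreaRect(c[m][:,:2].astype(np.float32)),np.median(c[m][:,2]))
p=ctrl.snapshot("scene"); save(p,"s9",(270,150,470,350),3)
for q in("pick_grip","pick_tip","key"):
    for d in ctrl.tip_of(p,q)[:3]: print(q,round(d["confidence"],2),np.array(d["xyz"]))
E
```

```text
time: 26.4
eef_pos: [521.6, -215.4, 76.1]
ee_rot: [0.704, 0.065, 0.704, -0.065]
contact_force: [0.6, 0.7, 0.2]
width: 50.0
time: 27.28
eef_pos: [473.3, -206.3, 227.2]
ee_rot: [0.705, 0.065, 0.703, -0.065]
contact_force: [-0.1, -0.1, -0.3]
width: 50.2
5 12 5093 ((520.3303833007812, -215.34078979492188), (70.01664733886719, 139.44851684570312), 79.38465118408203) 8.040246509032885
78 90 1744 ((520.9923706054688, -215.69065856933594), (14.539713859558105, 100.34443664550781), 79.13522338867188) 83.87606036467623
pick_grip 0.75 [ 524.4 -215.    73.9]
pick_grip 0.75 [303.1 -84.1  11.3]
pick_grip 0.7 [ 277.5 -398.7    7.2]
pick_tip 0.78 [ 598.7 -226.9   20.8]
pick_tip 0.61 [ 310.4 -480.     9.3]
pick_tip 0.58 [ 392.9 -179.    12.7]
key 0.47 [511.1 107.4   5.5]
```

View pics/s9.png

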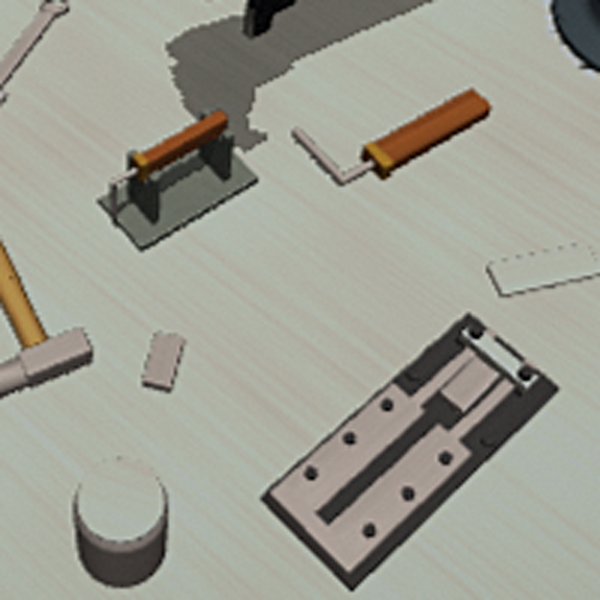

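The pick lies in its cradle (crop 180,145), hook to the same side as before. The key (475,385) is out of the slot, against the stop (500,355), and the roofed slot is empty.

```bash
python3 -c "
from cell import ctrl
print(ctrl.job_done())"
```

```text
the job is handed in; nothing more can be done
None
```

The key is out of the slot and against the stop, the pick is back on its grey cradle, and the job was handed in at about 27 s of the 61 s.

- **Drag and pull:** I lowered the hook into the slot behind the key and dragged the key level to the stop. I found the stop by feel, about 78 mm before the mouth. The pull then read 4.4–5.9 N for about 0.9 s; the readings at the end of each move never exceeded 6 N. Force was not logged within moves, so short peaks between readings would not show.
- **Key, last check:** Depth showed the key's front face on the stop's face within the camera's roughly 2 mm. This was after the pick had lifted clear, and a later picture still showed the key there.
- **Pick, last check:** The handle lies centred in the cradle, within about 1 mm in plan and level at its nominal height. The hook points the same way as before. The gripper is open and clear of everything.

Two things differed from plan. The first move command was refused for missing keys and moved nothing. While closing on the handle, the fingers pushed down on the cradle with about 7 N, so the handle sat 4 mm below the grip point; I allowed for that. No check disagreed with the outcome.

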